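Lock the gas filter's collar

ROBOT

A 6-joint arm with a two-finger parallel gripper is mounted at the origin on the work surface. World frame = base frame: x ahead of the robot, y to its left, z up, the work surface at z = 0. Lengths are in m, angles in rad, forces in N, time in s.
With the tool pointing down it reaches from about 0.35 to 0.975 m from the base axis. Payload 4.9 kg.
Tool frame: the origin (TCP) lies between the finger pads; the fingertips stand 25 mm ahead of it and the grasp point (between the pads) lies 6 mm ahead of it (ctrl.tip_reach is the distance from the TCP to the fingertips, in m); z points along the fingers, y is the direction in which the jaws open and shut (so a half turn about z gives the same grasp; the last joint's range is limited). The gripper opens to 85 mm and grips with 20 to 120 N. Pads are 22 mm wide; open, the fingers measure 114 mm over their backs; the gripper's body (76 mm by 85 mm) begins 54 mm behind the grasp point. The pads swing forward as they close: fully open they stand 13 mm farther back than shut.
Start: joints at [-1.309, 0.053, 1.613, -0, 1.476, -0.119], TCP at [0.232, -0.58, 0.223] pointing down, gripper open.
Joint ranges: [-3.01, 3.01], [-1.01, 2.22], [0.06, 2.58], [-1.02, 4.17], [0.09, 2.62], [-3.14, 3.14]. Speed limits (rad/s): [2.57, 2.57, 3.14, 3.14, 3.14, 3.14].

INTERFACE

Orientations are given as a rotation vector (axis times angle).
In Python, from station import get_obs, get_image, camera_params, order, ctrl gives the robot as it stands.
- The arm moves only by the tool move_arm, never from a script. Its argument "deltas" is one flat list of numbers, 5 for each row, row after row: the opening, from -1 (shut) to 1 (fully open), so that 0 is half open, then the shift along the tool's x, y, z in m, then the turn about the tool's z in degrees. In form: [fingers, tx, ty, tz, turn, fingers, tx, ty, tz, turn, ...]. A call has 1 to 10 rows; each row is the pose to reach, as a shift and turn from the pose measured when the call began, along the tool's axes at that moment; what a row does not reach only later rows make up. A row lasts 1/10 s, in which the tool goes at most 50 mm and 8.59 degrees, less where a joint would pass 70% of its speed; a pose out of reach is approached as far as the arm can. A call with a gripper value outside its range is refused whole. The fingers move at their own pace and stop on an object; "force" is the grip in N (left out, the last holds). Time passes only in rows, so rows that repeat a pose let the fingers close. It gives the time, the measured TCP pose, the force and the opening at its end, in the units of the state.
- get_obs(): the state, without advancing time (a new reading comes with each control period).
- get_image(name): name is "scene" or "top"; returns the picture (480x640x3 uint8, red, green, blue); there is no depth.
- camera_params(name): a dict with "camera_matrix" (3x3 intrinsics, pixels), "extrinsics" (4x4, takes a point from camera to world coordinates). Camera axes: x right, y up, looking along -z (the intrinsics and any distortion apply to the point x, -y, -z); pixel columns grow to the right and rows downward; lengths in m; the calibration is good to about 2 mm. A picture is of the moment at which its call begins. camera_params takes no time and is no camera call.
- order.finish_job(): hands the job in, once; it reports no verdict.
The state is a dict: "t": time; "q": joint angles; "dq": joint speeds; "effort": joint torques, N m; "tool_pos": TCP position; "tool_rot": TCP orientation; "contact_force": force on the tool from outside, world axes, zero at the start; "wrist_torque": the same for the moment, N m; "opening": finger opening in m.
Only numpy, scipy, OpenCV 4.12 (cv2) and the standard library are available. Lean on these libraries where they do the work, as an engineer would, in place of code of your own. Each camera call takes 0.05 s, during which the arm holds its last target. There are 200 camera calls.

TASK

A white gas filter has been set into one of the two filter stations on the lab bench, but its lock collar is still open. Turn that collar clockwise by its tab until the tab lines up with the locked mark (the long raised bar on the base plate), then let go. Leave the collar of the station with the empty socket as it is.

Things in the scene. Friction and masses are not known exactly. Their poses are not given: they have to be found in the camera images.
- filter_station: Fixed white base plate, 180 x 180 x 22 mm; in its middle a socket with a seated white filter (round cap 55 mm across, top 103 mm above the bench). The other station looks alike but its socket is an empty hole. Origin: on the bench under the plate's centre, on the collar's vertical axis. z up; x points along the locked mark, a black bar 36 x 6 x 3 mm on the plate, 50 to 86 mm from the axis.
- lock_collar (a joint): Angle (rad) of the grey collar (80 mm across, 24 to 46 mm above the bench) round the seated filter. 0: open, tab over a small black stud. Grows clockwise seen from above. 1.4: locked, tab over the bar; goes on to a stop at 2.0. The tab's direction from the axis is the station's x turned counterclockwise by (1.4 - value). Slight friction (about 2 N at the tab), no spring: stays where left.
- lock_tab (a point): Centre of the top of the seated filter's collar tab: an upright grey paddle on a short lever, centred 73 mm from the axis, 12 mm thick (the way it moves), 22 mm along the radius, its top 82 mm and foot 28 mm above the bench. Can be pinched across its 12 mm from above, or pushed.
- empty_tab (a point): Centre of the top of the same kind of tab on the other station, the one with the empty socket. It must stay where it is. (A loose spare filter also stands on the bench, in no station.)

How it is judged:
At the end, for the whole second after the job is handed in: The collar around the seated filter is at rest with its tab over the locked mark, within 0.2 rad (11 degrees) either way, and the tab of the empty station is within 15 mm of where it started (value of joint lock_collar between 1.2 and 1.6 rad and velocity of joint lock_collar between -0.05 and 0.05 rad/s and distance of empty_tab from where it was at the start of the episode below 0.015 m); the robot touches nothing.
It fails at once if the empty station's collar is turned (its tab moved 15 mm or more) (distance of empty_tab from where it was at the start of the episode above 0.015 m).
It also fails if it takes over 32 s, if anything falls off the work surface, if the arm or the gripper's body presses on something with over 40 N, if the wrist force passes 120 N, or if a joint passes its speed limit or range.

## Working session

There is one attempt and no reset: what is moved stays moved. The work goes in short steps, Python scripts to look and compute and a tool call to move; the robot and the scene stay as the last step left them, time stands still between calls to the robot, and variables do not carry over. Pictures are saved under pics/ and viewed, about 8 in all and at most 12, crops included, and the job is handed in when it is done.

Besides the shell and the picture viewer there is one more tool, called after ">>>" by a JSON object that holds its "name" and its "arguments", one argument or row to a line. move_arm: Moves the arm, as the interface text tells. Its arguments: {"type":"object","properties":{"deltas":{"type":"array"},"force":{"type":"number"}},"required":["deltas"]}

```bash
mkdir -p pics
cat > h.py <<'E'
import numpy as np,cv2
from station import get_obs,get_image,camera_params,order,ctrl
def save(n,f):
    im=get_image(n); cv2.imwrite('pics/'+f,im[:,:,::-1]); return im
def ray(n,uv,z):
    p=camera_params(n);K=np.array(p['camera_matrix']);T=np.array(p['extrinsics'])
    d=np.linalg.inv(K)@[uv[0],uv[1],1.]; d=T[:3,:3]@(d*[1,-1,-1]);o=T[:3,3]
    return o+d*(z-o[2])/d[2]
def proj(n,X):
    p=camera_params(n);K=np.array(p['camera_matrix']);T=np.array(p['extrinsics'])
    c=T[:3,:3].T@(np.array(X)-T[:3,3])*[1,-1,-1]; u=K@c; return u[:2]/u[2]
E
python3 - <<'E'
from h import *
save('top','t0.png');save('scene','s0.png')
for n in('top','scene'):print(np.array(camera_params(n)['extrinsics']).round(3),camera_params(n).keys())
o=get_obs();print(o['tool_rot'],o['tool_pos'],o['opening'],o['t'])
E
```

```text
[[ 0.031  0.978 -0.208  0.391]
 [-0.999  0.032 -0.002  0.05 ]
 [ 0.005  0.208  0.978  0.841]
 [ 0.     0.     0.     1.   ]] dict_keys(['camera_matrix', 'extrinsics'])
[[-0.659 -0.435  0.614  1.116]
 [ 0.752 -0.387  0.533  0.543]
 [ 0.005  0.813  0.582  0.632]
 [ 0.     0.     0.     1.   ]] dict_keys(['camera_matrix', 'extrinsics'])
[-3.08294371e+00 -5.94149240e-01  2.09620347e-04] [ 0.23212292 -0.57964827  0.22144901] 0.08524413680069479 0.1
```

View pics/t0.png

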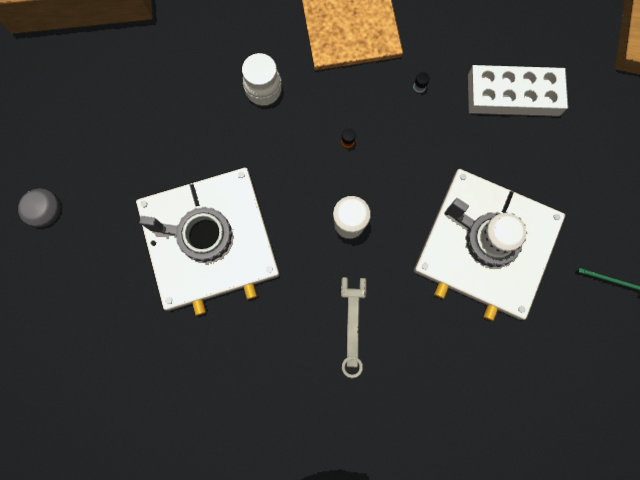

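View pics/s0.png

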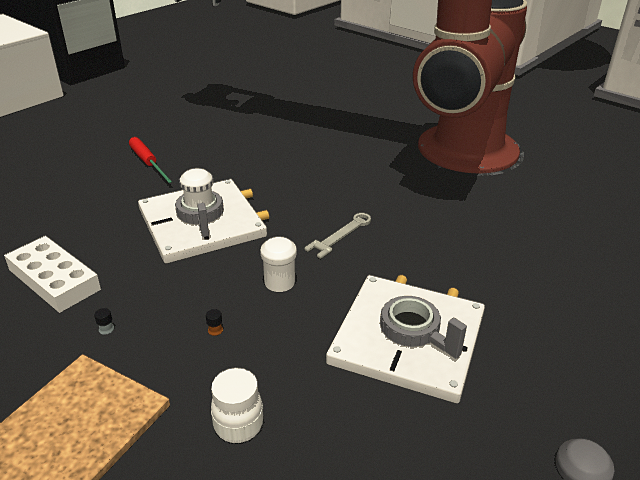

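The top view shows the seated filter in the right-hand station: cap near (506,232), bar near (508,202), tab top near (460,207). The empty station is on the left, around (205,235), so the work area is well clear of it. The scene view agrees, with the seated tab at (204,220) and the bar at (161,221).

Run:
```python
from h import *
im=cv2.imread('pics/t0.png'); g=cv2.cvtColor(im,cv2.COLOR_BGR2GRAY)
m=(g>120).astype(np.uint8); m[:,:405]=0;m[:150]=0;m[330:]=0;m[:,575:]=0
c=max(cv2.findContours(m,cv2.RETR_EXTERNAL,cv2.CHAIN_APPROX_NONE)[0],key=cv2.contourArea)
W=np.array([ray('top',p,.022)[:2] for p in c[:,0].astype(float)],np.float32)
r=cv2.minAreaRect(W);print('plate',r)
# bar: dark pixels, projected on plate
b=(g<40).astype(np.uint8);b[:185]=0;b[216:]=0;b[:,:500]=0;b[:,516:]=0
ys,xs=np.nonzero(b);P=np.array([ray('top',(x,y),.025)[:2] for x,y in zip(xs,ys)]);print('bar',P.mean(0),len(P))
A=np.array(r[0]);d=P.mean(0)-A;print('bar rad',np.hypot(*d),np.degrees(np.arctan2(d[1],d[0])))
cap=ray('top',(506,231),.103);print('cap',cap)
s=im[185:285,430:560];cv2.imwrite('pics/c0.png',cv2.resize(s,None,fx=6,fy=6,interpolation=cv2.INTER_NEAREST)[:600,:780])
for uv in [(461,205)]:
  t=ray('top',uv,.082)[:2];d=t-A;print('tab',t,np.hypot(*d),np.degrees(np.arctan2(d[1],d[0])))
```

```text
plate ((0.5553610324859619, -0.2029111385345459), (0.17922167479991913, 0.19915415346622467), 67.15260314941406)
bar [ 0.63679121 -0.2356876 ] 85
bar rad 0.0877791004645329 -21.925279528618564
cap [ 0.56287215 -0.20327338  0.103     ]
tab [ 0.60401088 -0.14723459] 0.07393703324582065 48.85322664560702
```

View pics/c0.png

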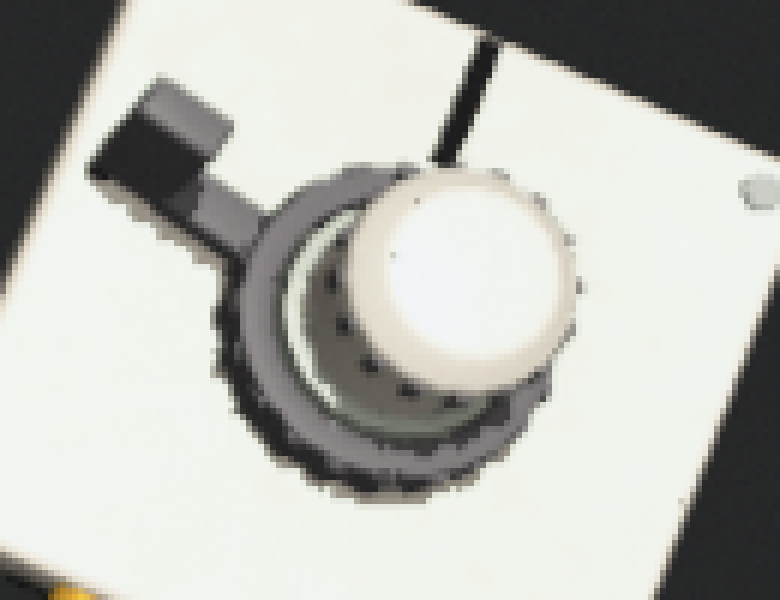

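Run:
```python
from h import *
a=ray('top',(507.2,232),.103);e=ray('top',(511.3,191.7),.025);f=ray('top',(503.8,211.7),.025)
bd=e-f;th=np.arctan2(bd[1],bd[0]);print('cap',a,'bar dir',np.degrees(th),'len',np.hypot(*bd[:2]))
th=np.radians(-22.6);print('axis from bar',e[:2]-.086*np.array([np.cos(th),np.sin(th)]))
t=ray('top',(461,205),.082);print(t)
for A in (a[:2],e[:2]-.086*np.array([np.cos(th),np.sin(th)])):
  d=t[:2]-A;print(np.hypot(*d),np.degrees(np.arctan2(d[1],d[0])))
# scene cap & tab
print(ray('scene',(196.5,177),.103),ray('scene',(202,207),.082))
from scipy.spatial.transform import Rotation as R
o=get_obs();print(R.from_rotvec(o['tool_rot']).as_matrix().round(3),ctrl.tip_reach)
```

```text
cap [ 0.56150679 -0.20487967  0.103     ] bar dir -21.621870526700807 len 0.034967046859915266
axis from bar [ 0.56458754 -0.20765721]
[ 0.60401088 -0.14723459  0.082     ]
0.07162089207987203 53.597122191758146
0.0721463268709196 56.877164768669495
[ 0.57132094 -0.19784742  0.103     ] [ 0.60510967 -0.1472055   0.082     ]
[[ 0.928  0.372 -0.   ]
 [ 0.372 -0.928  0.002]
 [ 0.    -0.002 -1.   ]] 0.025
```

>>> {"name": "move_arm", "arguments": {
  "deltas": [0, 0.04, -0.02, 0, -3, 0, 0.08, -0.042, 0, -6, 0, 0.12, -0.063, 0, -9, 0, 0.16, -0.084, 0, -12, 0, 0.2, -0.105, 0, -15, 0, 0.24, -0.126, 0, -18, 0, 0.28, -0.147, 0, -20, 0, 0.32, -0.168, 0, -23, 0, 0.35, -0.183, 0, -25, 0, 0.37, -0.194, 0, -27],
  "force": 30
}}

```text
t: 1.1
tool_pos: [0.5046, -0.2598, 0.2214]
tool_rot: [-2.856, -1.302, -0.0]
contact_force: [-0.5, -1.2, -0.0]
opening: 0.0429
```

```bash
cat >> h.py <<'E'
from scipy.spatial.transform import Rotation as R
def rel(x,y,z,az):
    o=get_obs();M=R.from_rotvec(o['tool_rot']).as_matrix();d=M.T@(np.array([x,y,z])-o['tool_pos'])
    c=np.degrees(np.arctan2(M[1,0],M[0,0]));print('t',o['t'],'pos',o['tool_pos'].round(4) if hasattr(o['tool_pos'],'round') else o['tool_pos'],'az',c,'open',o['opening'],'F',np.round(o['contact_force'],1),'-> d',d.round(4),'turn',-(az-c))
E
python3 -c "
from h import *
rel(.603,-.146,.18,56.5)"
```

```text
t 1.1 pos [ 0.5046 -0.2598  0.2214] az 49.02199950620825 open 0.04285141743905556 F [-0.5 -1.2 -0. ] -> d [ 0.1504 -0.0002  0.0416] turn -7.478000493791747
```

>>> {"name": "move_arm", "arguments": {
  "deltas": [0, 0.04, 0, 0, -2, 0, 0.08, 0, 0, -4, 0, 0.11, 0, 0, -6, 0, 0.135, 0, 0.015, -7.5, 0, 0.15, 0, 0.03, -7.5, 0, 0.15, 0, 0.042, -7.5, 0, 0.15, 0, 0.042, -7.5]
}}

```text
t: 1.8
tool_pos: [0.6007, -0.1462, 0.1758]
tool_rot: [-2.761, -1.484, 0.007]
contact_force: [-0.3, -0.4, -0.4]
opening: 0.0423
```

Run:
```python
from h import *
rel(.603,-.146,.075,56.5)
im=save('scene','s1.png');a=im[140:270,120:280,::-1];t=save('top','t1.png')[150:290,400:560,::-1]
f=lambda x:cv2.resize(x,(400,int(400/160*x.shape[0])),interpolation=cv2.INTER_CUBIC)[:325]
cv2.imwrite('pics/v1.png',np.hstack([f(a),f(t)]))
```

```text
t 1.8 pos [ 0.6007 -0.1462  0.1758] az 56.50150317910151 open 0.04226367230330356 F [-0.3 -0.4 -0.4] -> d [0.0015 0.0026 0.1008] turn 0.0015031791015118756
```

View pics/v1.png

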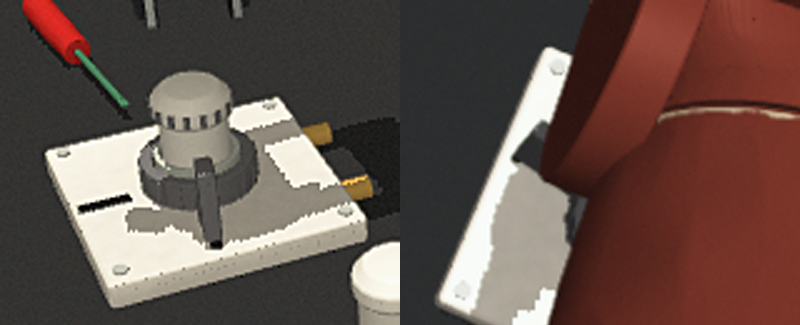

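The fingers (left crop, about x=150 and 237) straddle the tab (x≈205). I'm descending now.

>>> {"name": "move_arm", "arguments": {
  "deltas": [0, 0.001, 0.002, 0.02, 0, 0, 0.001, 0.002, 0.04, 0, 0, 0.001, 0.002, 0.06, 0, 0, 0.001, 0.002, 0.075, 0, 0, 0.001, 0.002, 0.088, 0, 0, 0.001, 0.002, 0.097, 0, 0, 0.001, 0.002, 0.1, 0, 0, 0.001, 0.002, 0.1, 0]
}}

```text
t: 2.7
tool_pos: [0.604, -0.1474, 0.0787]
tool_rot: [-2.765, -1.484, 0.002]
contact_force: [0.1, -0.0, -0.3]
opening: 0.0425
```

Run:
```python
from h import *
rel(.603,-.146,.075,56.5)
im=save('scene','s2.png');cv2.imwrite('pics/v2.png',cv2.resize(im[110:270,120:300,::-1],None,fx=3,fy=3,interpolation=cv2.INTER_CUBIC))
```

```text
t 2.7 pos [ 0.604  -0.1474  0.0787] az 56.435815882319 open 0.04251544637702865 F [ 0.1 -0.  -0.3] -> d [ 0.0006 -0.0015  0.0038] turn -0.06418411768100185
```

View pics/v2.png

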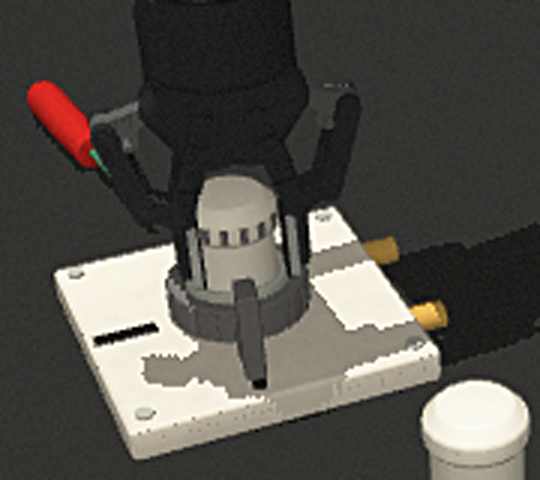

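The picture shows the fingers on both sides of the cap with the tab below them. I can't tell whether they're in front of the cap or behind it, so I'll project the pad positions to find out.

Run:
```python
from h import *
o=get_obs();M=R.from_rotvec(o['tool_rot']).as_matrix();p=np.array(o['tool_pos'])
c=lambda X:((proj('scene',X)-[120,110])*3).round()
for s in(-1,1):
  for z in(-.02,.006,.02): print(s,z,c(p+M@[0,s*.021,z]), c(p+M@[.011,s*.021,z]))
print('tabtop',c([.604,-.147,.082]),'tabfoot',c([.604,-.147,.03]),'axis cap',c([.563,-.206,.103]))
im=cv2.imread('pics/s2.png');cv2.imwrite('pics/v3.png',cv2.resize(im[160:230,165:245],None,fx=8,fy=8,interpolation=cv2.INTER_CUBIC))
```

```text
-1 -0.02 [283. 257.] [286. 268.]
-1 0.006 [288. 298.] [290. 309.]
-1 0.02 [290. 320.] [293. 331.]
1 -0.02 [203. 268.] [206. 279.]
1 0.006 [209. 309.] [211. 320.]
1 0.02 [212. 331.] [214. 342.]
tabtop [248. 290.] tabfoot [257. 369.] axis cap [232. 190.]
```

View pics/v3.png

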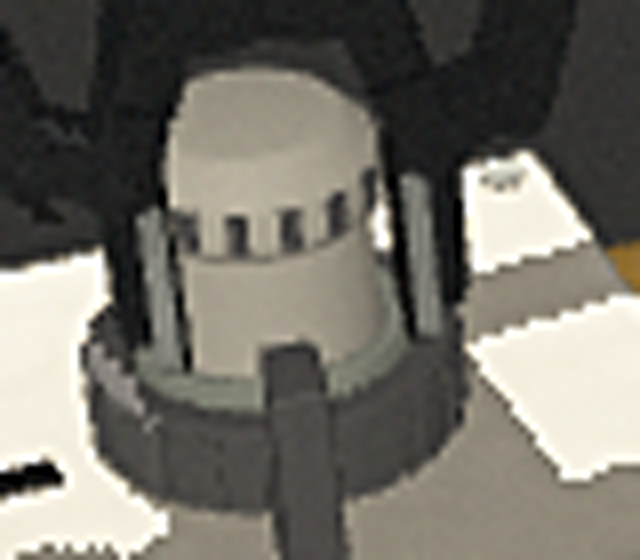

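Run:
```python
from h import *
M=R.from_rotvec([-2.761,-1.484,.007]).as_matrix();p=np.array([.6007,-.1462,.1758])
for s in(1,-1):
  for z in(-.02,0,.01,.019,.025): print(s,z,((proj('scene',p+M@[0,s*.021,z])-[120,140])*2.5).round(), end=' ')
print()
a=cv2.imread('pics/s1.png')[60:220,130:290];b=cv2.imread('pics/s2.png')[60:220,130:290]
cv2.imwrite('pics/v4.png',cv2.resize(np.hstack([a,b]),None,fx=2.5,fy=2.5,interpolation=cv2.INTER_CUBIC))
```

```text
1 -0.02 [157.  11.] 1 0 [161.  40.] 1 0.01 [163.  55.] 1 0.019 [165.  68.] 1 0.025 [166.  76.] -1 -0.02 [227.   2.] -1 0 [230.  32.] -1 0.01 [232.  46.] -1 0.019 [234.  59.] -1 0.025 [234.  67.]
```

View pics/v4.png

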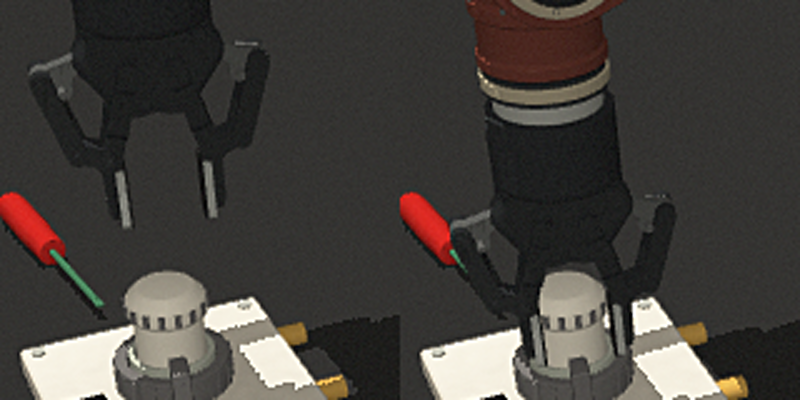

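The gripper images about 28 mm higher than its reported pose predicts. That leaves the tips either level with the tab top or already beside it. I'll go down 15 mm more, which is safe in both cases, and close gently to see if the opening stops at 12 mm.

>>> {"name": "move_arm", "arguments": {
  "deltas": [0, 0, 0, 0.006, 0, 0, 0, 0, 0.012, 0, 0, 0, 0, 0.016, 0, 0, 0, 0, 0.016, 0],
  "force": 20
}}

```text
t: 3.15
tool_pos: [0.6036, -0.1471, 0.0622]
tool_rot: [-2.764, -1.483, 0.003]
contact_force: [-0.4, -0.6, 0.2]
opening: 0.0425
```

Run:
```python
from h import *
rel(.604,-.147,.062,56.5)
print(proj('scene',[0,0,0]),proj('top',[.604,-.147,.06]))
a=save('scene','s3.png')[60:220,130:290,::-1];b=save('top','t3.png')[150:310,400:560,::-1]
cv2.imwrite('pics/v5.png',cv2.resize(np.hstack([a,b]),None,fx=2.5,fy=2.5,interpolation=cv2.INTER_CUBIC))
```

```text
t 3.15 pos [ 0.6036 -0.1471  0.0622] az 56.44196236433245 open 0.04253019568410372 F [-0.4 -0.6  0.2] -> d [0.0003 0.0003 0.0002] turn -0.058037635667552934
[467.98033672 148.74676704] [457.06167742 208.92433709]
```

View pics/v5.png

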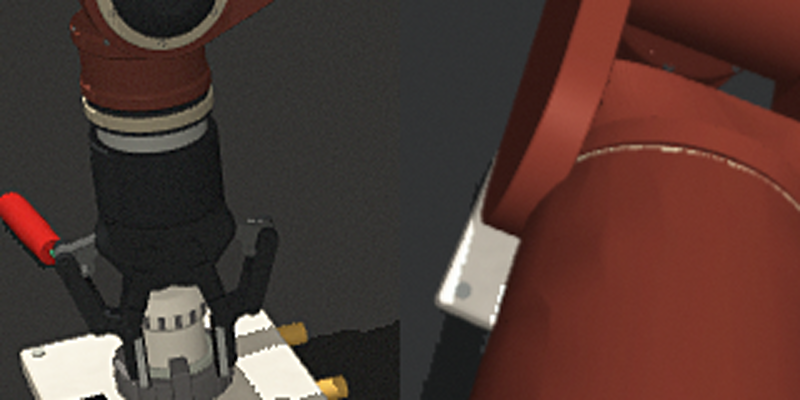

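The body now hides the top of the cap, so the gripper is in front, at the tab, and there's no contact force. Closing now.

>>> {"name": "move_arm", "arguments": {
  "deltas": [-0.4, 0, 0, 0, 0, -0.6, 0, 0, 0, 0, -1, 0, 0, 0, 0, -1, 0, 0, 0, 0, -1, 0, 0, 0, 0, -1, 0, 0, 0, 0, -1, 0, 0, 0, 0],
  "force": 20
}}

```text
t: 3.95
tool_pos: [0.6046, -0.1475, 0.0635]
tool_rot: [-2.766, -1.485, -0.0]
contact_force: [1.7, -0.6, 0.6]
opening: 0.0115
```

The opening stopped at 11.5 mm, so the tab is pinched. Its radius-73 centre, (0.564,-0.208), matches the axis I got from the bar. I'll swing clockwise along the arc, 40° first.

>>> {"name": "move_arm", "arguments": {
  "deltas": [-1, -0.0002, 0.0051, 0, 4, -1, -0.0007, 0.0102, 0, 8, -1, -0.0016, 0.0152, 0, 12, -1, -0.0028, 0.0201, 0, 16, -1, -0.0044, 0.025, 0, 20, -1, -0.0063, 0.0297, 0, 24, -1, -0.0085, 0.0343, 0, 28, -1, -0.0111, 0.0387, 0, 32, -1, -0.0139, 0.0429, 0, 36, -1, -0.0171, 0.0469, 0, 40]
}}

```text
t: 4.95
tool_pos: [0.6347, -0.1875, 0.0635]
tool_rot: [-3.107, -0.445, -0.0]
contact_force: [2.8, 0.8, -0.2]
opening: 0.0113
```

Run:
```python
from h import *
A=np.array([.5642,-.2078]);th=np.radians(-22.6);x,y=A+.073*np.array([np.cos(th),np.sin(th)]);rel(x,y,.0635,-22.6)
o=get_obs();d=np.array(o['tool_pos'])[:2]-A;print(np.hypot(*d),np.degrees(np.arctan2(d[1],d[0])))
```

```text
t 4.95 pos [ 0.6347 -0.1875  0.0635] az 16.291266694465786 open 0.01130768813059416 F [ 2.8  0.8 -0.2] -> d [-0.0166  0.0455 -0.0001] turn 38.891266694465784
0.07336969347218228 16.05187564268715
```

The tab followed: angle and radius both agree and the forces are small. Another 39° to go.

>>> {"name": "move_arm", "arguments": {
  "deltas": [-1, -0.0002, 0.0051, 0, 4, -1, -0.0007, 0.0102, 0, 8, -1, -0.0016, 0.0152, 0, 12, -1, -0.0028, 0.0201, 0, 16, -1, -0.0044, 0.025, 0, 20, -1, -0.0063, 0.0297, 0, 24, -1, -0.0085, 0.0343, 0, 28, -1, -0.0111, 0.0387, 0, 32, -1, -0.0139, 0.0429, 0, 36, -1, -0.0163, 0.0459, 0, 39]
}}

```text
t: 5.95
tool_pos: [0.6323, -0.2365, 0.0635]
tool_rot: [-3.077, 0.622, -0.001]
contact_force: [2.3, -1.1, -1.1]
opening: 0.011
```

>>> {"name": "move_arm", "arguments": {
  "deltas": [-1, 0, 0, 0, 0, -1, 0, 0, 0, 0, -0.5, 0, 0, 0, 0, -0.2, 0, 0, 0, 0, 0, 0, 0, 0, 0, 0, 0, 0, 0, 0, 0, 0, 0, 0, 0]
}}

```text
t: 6.65
tool_pos: [0.6323, -0.2363, 0.0634]
tool_rot: [-3.077, 0.622, -0.0]
contact_force: [-0.3, -0.3, -0.3]
opening: 0.0427
```

>>> {"name": "move_arm", "arguments": {
  "deltas": [0, 0, 0, -0.015, 0, 0, 0, 0, -0.03, 0, 0, 0, 0, -0.05, 0, 0, 0, 0, -0.075, 0, 0, 0, 0, -0.1, 0, 0, 0, 0, -0.13, 0, 0, 0, 0, -0.15, 0, 0, 0, 0, -0.15, 0]
}}

```text
t: 7.45
tool_pos: [0.6346, -0.2379, 0.2205]
tool_rot: [-3.079, 0.622, -0.016]
contact_force: [0.7, 0.4, 0.3]
opening: 0.0428
```

Run:
```python
from h import *
rel(.6316,-.2359,.21,-22.6)
a=save('scene','s6.png')[140:270,100:300,::-1];b=save('top','t6.png')[150:280,380:580,::-1]
cv2.imwrite('pics/v6.png',cv2.resize(np.hstack([a,b]),None,fx=2,fy=2,interpolation=cv2.INTER_CUBIC))
```

```text
t 7.45 pos [ 0.6346 -0.2379  0.2205] az -22.852663645084494 open 0.042754073756441795 F [0.7 0.4 0.3] -> d [-0.0036 -0.0007  0.0104] turn -0.25266364508449257
```

View pics/v6.png

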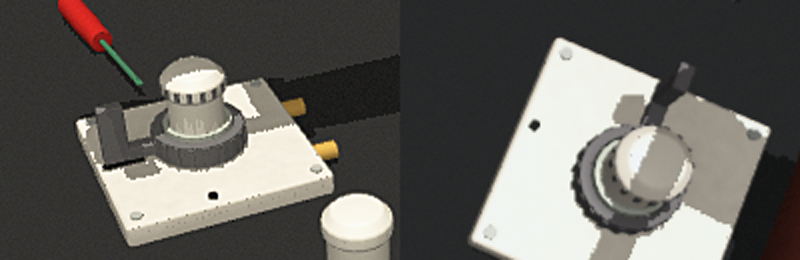

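The tab now covers the bar: its top is near (522,187) in the top view, and the stud is exposed at (447,213). I'll measure the angle and check the empty station before handing in.

Run:
```python
from h import *
d=ray('top',(522.3,187.5),.082)[:2]-[.5642,-.2078];print(np.hypot(*d),np.degrees(np.arctan2(d[1],d[0])))
a=cv2.imread('pics/t0.png')[165:320,130:280];b=cv2.imread('pics/t6.png')[165:320,130:280]
print('empty station diff px',(cv2.absdiff(a,b).max(2)>60).sum()); print(np.round(get_obs()['dq'],3))
if abs(np.degrees(np.arctan2(d[1],d[0]))+22.6)<6: print(order.finish_job())
```

```text
0.07472872824749874 -22.674144285404246
empty station diff px 0
[-0.     0.028  0.043 -0.    -0.002 -0.   ]
the job is handed in; nothing more can be done
None
```

I turned the seated filter's collar about 79° clockwise until its tab sat over the locked mark, then let go. The arm is raised clear, and I handed the job in at about 7.5 s on the robot's clock. I pinched the tab from above and swung it along the arc.

**Final checks:**
- **Tab position:** the top view puts the tab at -22.7° and about 75 mm from the axis. The bar points at about -22.6° by the plate edges and -21.6° by the bar's own line, so the error is about 1° against the allowed 11°.
- **Empty station:** comparing the pictures before and after showed no changed pixels there.
- **Forces:** contact forces stayed under about 3 N during the turn and returned to about zero after release.

**Disagreements:**
- **Gripper height:** the scene camera showed the gripper about 28 mm higher than its reported pose predicted. I never explained this. I lowered 16 mm more than planned, and the fingers then stopped at 11.5 mm on the 12 mm tab, confirming the grip.
- **Collar axis:** my estimates of the axis position differed by up to about 12 mm between the cap and bar measurements. I used the one that the bar and the grip agreed on.

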